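# Turn a foot plate over on the turn-over chute

## Task

Of the two flat foot plates on the bench, take the one whose bare steel face with the screw holes is up, hold it level with its long side pointing into the chute, and let it drop onto the edge of the chute's upper ramp so that it tips over that edge, turns over on its way down by itself and comes to rest at the bottom of the lower ramp, black sole up. Leave the other plate, whose sole is already up, where it lies.

Things in the scene. Friction and masses are not known exactly. Their poses are not given: they have to be found in the camera images.
- foot_plate_centre (a point): Centre (half-way up) of the plate to turn over: loose, 70 x 50 x 9 mm, 0.12 kg, flat on the bench; bright steel face up with four dark countersunk screw holes near the corners, black plastic sole below. x along its 70 mm length, y across its 50 mm width, z out of the steel face (up at the start, down once turned over).
- soled_plate_centre (a point): Centre (half-way up) of the other plate, same size and make, lying nearby with its black sole already up and no holes to be seen; to be left alone. Which plate lies left and which right varies. x along its length, y across its width.
- ramp_edge (a point): Middle of the free edge of the turn-over chute's upper ramp, 172 mm above the bench; x along the chute to its back, away from the robot, y across, z up. The ramp, 74 mm wide, rises from the edge at 32 degrees towards -x (198 mm high at x = -42 mm). A level plate let go 10 to 40 mm above the edge turns over if its centre is 25 mm before to 10 mm beyond the edge; 20 mm or more beyond, it does not.
- catch (a point): Where the turned plate comes to rest: a point on the lower ramp, 50 mm to -x of ramp_edge and 133 mm lower; same axes. Past the edge a slot 53 mm long (back plate 182 mm high) leads down to this ramp, which slopes back at 42 degrees under the upper one to a 34 mm high stop lip. Chute fixed, 82 mm wide (feet 118), cheeks 168 mm high, bare slippery aluminium; the plate arrives in about 1 s.
Things that resemble listed ones, but are neither listed nor needed, are in the scene too. What is shaped like the part that bears foot_plate_centre but turquoise or yellow is not meant.

How it is judged:
On the way:
1. let go by the fingers, the plate is on edge inside the chute, on its way over (contact force between the fingers and foot_plate below 0.05 N and angle between foot_plate_centre's own z axis and vertical between 1 and 2.2 rad and x of foot_plate_centre in the frame of ramp_edge between -0.03 and 0.06 m and z of foot_plate_centre in the frame of ramp_edge below 0 m).
At the end, for the whole second after the job is handed in: The plate rests, let go, at the bottom of the lower ramp with its black sole up: its steel face turned down (z axis at least 123 degrees from upright; 138 when it lies flat on the ramp) and its centre within 30 mm of the catch point (contact force between the fingers and foot_plate below 0.05 N and angle between foot_plate_centre's own z axis and vertical above 2.15 rad and distance between foot_plate_centre and catch below 0.03 m and linear speed of foot_plate below 0.02 m/s and angular speed of foot_plate below 0.3 rad/s); the robot touches nothing.
It fails at once if the other plate is shifted by more than 20 mm (distance of soled_plate_centre from where it was at the start of the episode above 0.02 m).
It also fails if it takes over 38 s, if anything falls off the work surface, if the arm or the gripper's body presses on something with over 40 N, if the wrist force passes 120 N, or if a joint passes its speed limit or range.

## Robot

A 6-joint arm with a two-finger parallel gripper is mounted at the origin on a cart in front of the work surface, level with it; the furniture and walls round the work are solid. World frame = base frame: x ahead of the robot, y to its left, z up, the work surface at z = 0. Lengths are in m, angles in rad, forces in N, time in s.
With the tool pointing down it reaches from about 0.25 to 0.8 m from the base axis. Payload 8.5 kg.
Tool frame: the origin (TCP) lies at the very end of the fingers, on their centre line; the grasp point (between the pads) lies 19 mm behind it; z points along the fingers, x is the direction in which the jaws open and shut, and the axes are right-handed (so a half turn about z gives the same grasp; the last joint's range is limited). The gripper opens to 85 mm and grips with 20 to 120 N. Pads are 22 mm wide; open, the fingers measure 114 mm over their backs; the gripper's body (76 mm by 85 mm) begins 54 mm behind the grasp point. The pads swing forward as they close: fully open they stand 13 mm farther back than shut.
Start: joints at [1.132, 0.238, -0.013, 1.319, 0, 1.571], TCP at [0.223, 0.475, 0.204] pointing down, gripper open.
Joint ranges: [-2.66, 2.66], [-1.03, 1.9], [-1.14, 1.46], [-1.82, 2.27], [-1.45, 1.34], [-3.14, 3.14]. Speed limits (rad/s): [2.22, 2.22, 2.79, 3.14, 3.14, 3.14].

## Interface

Orientations are given as [roll, pitch, yaw] about the fixed x, y, z axes, in that order (R = Rz(yaw) Ry(pitch) Rx(roll)).
In Python, from rig import manip gives the robot as it stands.
- The arm moves only by the tool send_rows, never from a script. Its argument "commands" is a list of rows, each a list of 4 numbers: the shift along the tool's x, y, z in cm, then the turn about the tool's z in rad. A call has exactly 10 rows; each row is the pose to reach, as a shift and turn from the pose commanded when the call began, along the tool's axes at that moment; what a row does not reach only later rows make up. A row lasts 1/10 s, in which the tool goes at most 50 mm and 8.59 degrees, less where a joint would pass 70% of its speed; a pose out of reach is approached as far as the arm can. A call with a gripper value outside its range is refused whole. "claw" is the finger opening in cm, from 0 to 8.54, set as the call begins (left out, the last holds). The fingers move at their own pace and stop on an object; "grip_force" is the grip in N (left out, the last holds). Time passes only in rows, so rows that repeat a pose let the fingers close, or fill a call up. It gives the time, the measured TCP pose, the force and the opening at its end, in the units of the state.
- manip.read_state(): the state, without advancing time (a new reading comes with each control period).
- manip.snapshot(name): name is "side" or "top" or "wrist"; returns a dict with "img" (420x560x3 uint8, blue, green, red), "fx", "fy", "cx", "cy" (pixels), "rvec" (rotation vector, rad) and "tvec" (3), from world to camera coordinates, as OpenCV has them; the wrist camera has in their place "mount" (4x4, takes a point from camera to tool coordinates, whose origin is the TCP and whose axes are the tool frame's). Camera axes: x right, y down, z forward; pixel columns grow to the right and rows downward; lengths in m; the calibration is good to about 2 mm. A picture is of the moment at which its call begins: read the wrist's pose just before it. There is no depth.
- manip.close_job(): hands the job in, once; it reports no verdict.
The state is a dict: "time": time; "qpos": joint angles; "joint_vel": joint speeds; "tau": joint torques, N m; "tool_pos": TCP position; "orientation": TCP orientation; "ft_force": force on the tool from outside, world axes, zero at the start; "wrist_torque": the same for the moment, N m; "width": finger opening in m.
Only numpy, scipy, OpenCV 4.12 (cv2) and the standard library are available. Lean on these libraries where they do the work, as an engineer would, in place of code of your own. Each camera call takes 0.05 s, during which the arm holds its last target.

## Working session

There is one attempt and no reset: what is moved stays moved. The work goes in short steps, Python scripts to look and compute and a tool call to move; the robot and the scene stay as the last step left them, time stands still between calls to the robot, and variables do not carry over. Pictures are saved under pics/ and viewed, and the job is handed in when it is done.

Besides the shell and the picture viewer there is one more tool, called after ">>>" as name(argument=value, ...), one argument or row to a line, values as JSON. send_rows: Moves the arm, as the interface text tells. Its arguments: {"type":"object","properties":{"commands":{"type":"array"},"claw":{"type":"number"},"grip_force":{"type":"number"}},"required":["commands"]}

```bash
mkdir -p pics; ls; python3 - <<'E'
from rig import manip
import cv2
print(manip.read_state())
for n in("side","top","wrist"):
    s=manip.snapshot(n); cv2.imwrite(f"pics/a_{n}.png",s["img"]); print({k:v for k,v in s.items() if k!="img"})
E
```

```text
pics
{'time': 0.0, 'qpos': array([ 1.13200428e+00,  2.38759253e-01, -1.43030748e-02,  1.31919024e+00,
       -4.69433514e-05,  1.57079203e+00]), 'joint_vel': array([-0.0013064 , -0.00077025,  0.00020934, -0.00141769,  0.000537  ,
        0.00141327]), 'tau': array([ 8.43909083e-05, -5.38774073e+01,  3.46432650e+01,  1.82477839e-02,
       -4.76132038e-05,  3.22648634e-05]), 'tool_pos': array([0.2228556 , 0.47482543, 0.20336994]), 'orientation': array([3.14154572e+00, 1.45623946e-03, 1.13200858e+00]), 'ft_force': array([ 0.11369323,  0.13233792, -0.59975908]), 'wrist_torque': array([-0.00644763,  0.01847276,  0.03798699]), 'width': 0.08512672996048413}
{'fx': 445.60042709484003, 'fy': 445.60042709484003, 'cx': 282.2385204923562, 'cy': 205.88245824863824, 'rvec': array([ 2.16176867, -0.04924214,  0.05383778]), 'tvec': array([-0.53207322, -0.00753863,  1.86603843])}
{'fx': 467.2521952656024, 'fy': 467.2521952656024, 'cx': 282.05345281952003, 'cy': 206.5307143004088, 'rvec': array([ 2.16981302, -2.17574091,  0.08864365]), 'tvec': array([-0.2338502 ,  0.54238323,  1.61441493])}
{'fx': 325.1472788889625, 'fy': 325.1472788889625, 'cx': 279.30414536489315, 'cy': 207.65477761535547, 'mount': array([[ 9.99999055e-01,  1.33637043e-03,  3.21741087e-04,
        -1.07502903e-03],
       [-1.37118618e-03,  9.53456604e-01,  3.01527152e-01,
        -7.64599458e-02],
       [ 9.61858048e-05, -3.01527308e-01,  9.53457536e-01,
        -1.70005061e-01],
       [ 0.00000000e+00,  0.00000000e+00,  0.00000000e+00,
         1.00000000e+00]])}
```

View pics/a_side.png

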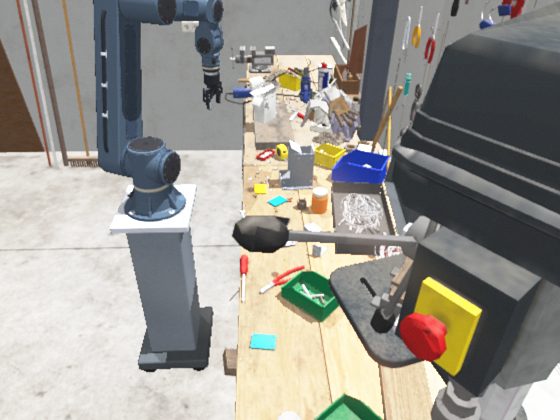

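View pics/a_top.png

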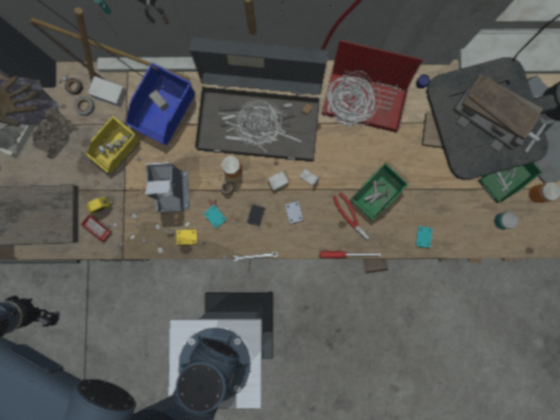

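View pics/a_wrist.png

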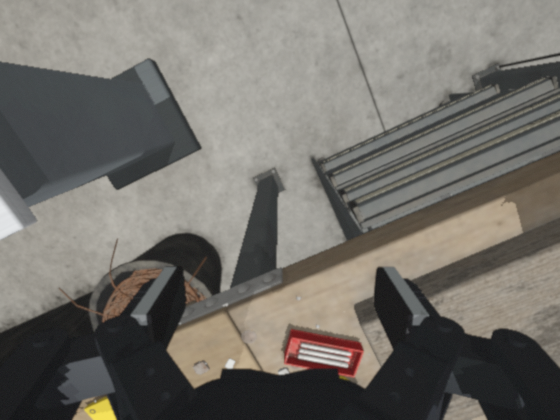

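The top view shows the steel plate near (293,212), the black plate near (256,215) and the chute near (167,188). I'll zoom in on both.

```bash
cat > h.py <<'E'
import numpy as np, cv2
from rig import manip
from scipy.spatial.transform import Rotation as Ro
def cam(s,st=None):
    K=np.array([[s['fx'],0,s['cx']],[0,s['fy'],s['cy']],[0,0,1]])
    if 'mount' in s:
        T=np.eye(4);T[:3,:3]=Ro.from_euler('xyz',st['orientation']).as_matrix();T[:3,3]=st['tool_pos']
        M=np.linalg.inv(T@s['mount']); return K,M[:3,:3],M[:3,3]
    return K,Ro.from_rotvec(s['rvec']).as_matrix(),np.array(s['tvec'])
def ray(c,uv):
    K,R,t=c; d=R.T@np.linalg.inv(K)@[uv[0],uv[1],1]; return -R.T@t,d
def atz(c,uv,z):
    o,d=ray(c,uv); return o+d*(z-o[2])/d[2]
def tri(obs):
    A=0;b=0
    for c,uv in obs:
        o,d=ray(c,uv); d=d/np.linalg.norm(d);P=np.eye(3)-np.outer(d,d);A=A+P;b=b+P@o
    return np.linalg.solve(A,b)
def proj(c,p):
    K,R,t=c; q=K@(R@np.asarray(p)+t); return q[:2]/q[2]
E
python3 - <<'E'
from h import *
st=manip.read_state();s=manip.snapshot('top');c=cam(s)
for n,p,z in [('steel',(293,212),.009),('black',(256,215),.009),('chute',(167,188),.18)]:print(n,atz(c,p,z))
cv2.imwrite('pics/b_top.png',cv2.resize(s['img'][140:250,130:330],None,fx=4,fy=4,interpolation=cv2.INTER_CUBIC))
s=manip.snapshot('side')
cv2.imwrite('pics/b_side.png',cv2.resize(s['img'][120:280,230:400],None,fx=3.7,fy=3.7,interpolation=cv2.INTER_CUBIC))
E
```

```text
steel [ 0.52349752 -0.27383744  0.009     ]
black [ 0.51326082 -0.14316288  0.009     ]
chute [0.58818275 0.12985818 0.18      ]
```

View pics/b_top.png

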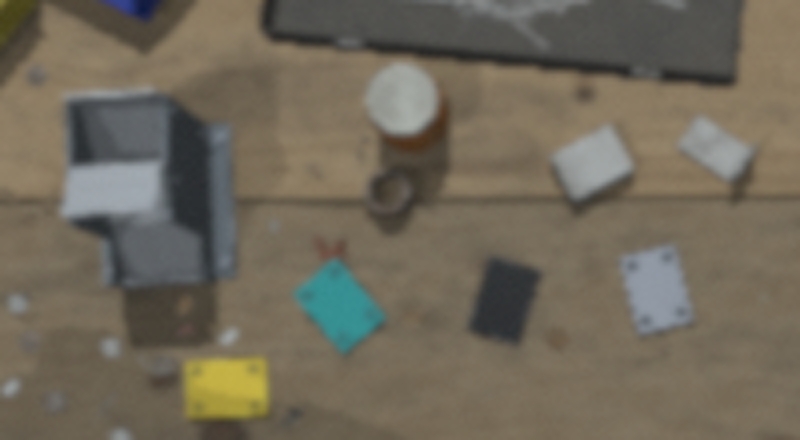

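View pics/b_side.png

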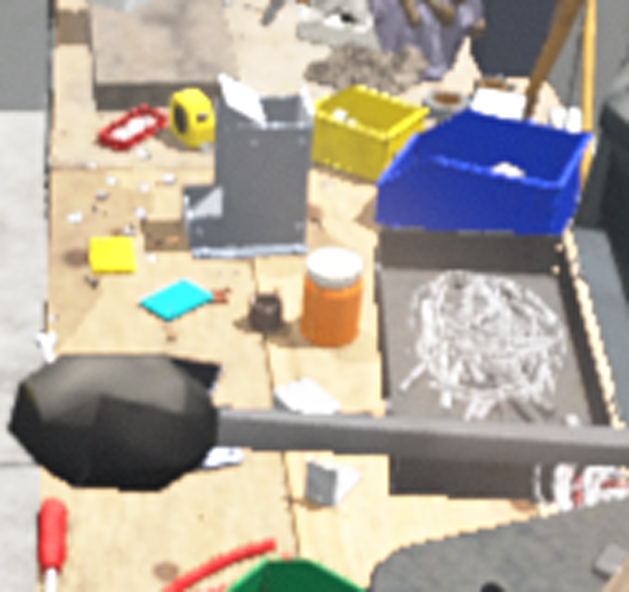

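>>> send_rows(
  commands=[
    [-2.4,3.1,-1.6,-0.05],
    [-4.8,6.2,-3.2,-0.1],
    [-7.2,9.3,-4.8,-0.15],
    [-9.6,12.4,-6.4,-0.2],
    [-12,15.5,-8,-0.25],
    [-14.4,18.6,-9.6,-0.3],
    [-16.8,21.7,-11.2,-0.35],
    [-19.2,24.8,-12.8,-0.4],
    [-21.6,27.9,-14.4,-0.44],
    [-23.7,30.7,-15.6,-0.44],
  ],
)

```text
time: 1.25
tool_pos: [0.4008, 0.1286, 0.3611]
orientation: [3.141, -0.0, 1.573]
ft_force: [1.4, 0.2, -0.0]
width: 0.0856
```

```bash
cat > snap.py <<'E'
from h import *
import sys,pickle
n=sys.argv[1]
st=manip.read_state();s=manip.snapshot('wrist')
print(st['time'],st['tool_pos'],st['orientation'],st['qpos'].round(3),st['joint_vel'].round(3),st['ft_force'],st['width'])
pickle.dump((st,s),open(f'{n}.pkl','wb'));cv2.imwrite(f'pics/{n}.png',s['img'])
E
python3 snap.py w1
```

```text
1.25 [0.40080993 0.1285645  0.36108196] [ 3.14051265e+00 -1.61251962e-04  1.57302093e+00] [ 0.311  0.051  0.158  1.677 -0.     0.308] [-0.819  0.126  0.424  0.302  0.002 -0.776] [ 1.39402297  0.17491353 -0.03423757] 0.08564760046463102
```

View pics/w1.png

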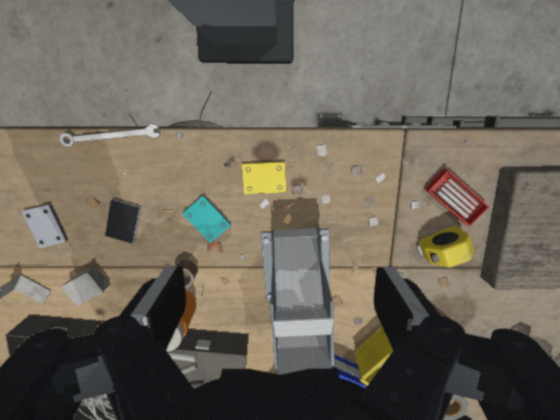

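```bash
python3 snap.py w2; python3 - <<'E'
import pickle,cv2
st,s=pickle.load(open('w2.pkl','rb'))
cv2.imwrite('pics/w2a.png',cv2.resize(s['img'][215:400,220:380],None,fx=3.2,fy=3.2,interpolation=cv2.INTER_CUBIC))
cv2.imwrite('pics/w2b.png',cv2.resize(s['img'][180:270,0:160],None,fx=5,fy=5,interpolation=cv2.INTER_CUBIC))
E
```

```text
1.3 [0.40294592 0.12560385 0.36220764] [3.13817830e+00 1.42657531e-03 1.57038081e+00] [ 0.304  0.052  0.162  1.678 -0.002  0.304] [ 0.083 -0.007 -0.057 -0.046  0.018  0.158] [-1.26694437 -1.96272924  0.64590778] 0.08585205458080387
```

View pics/w2a.png

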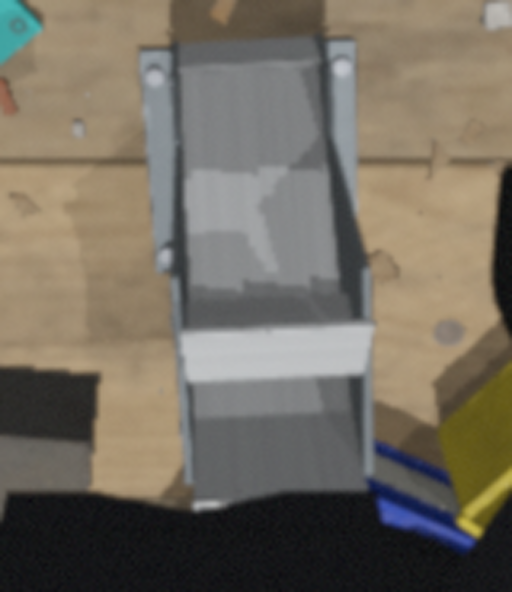

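View pics/w2b.png

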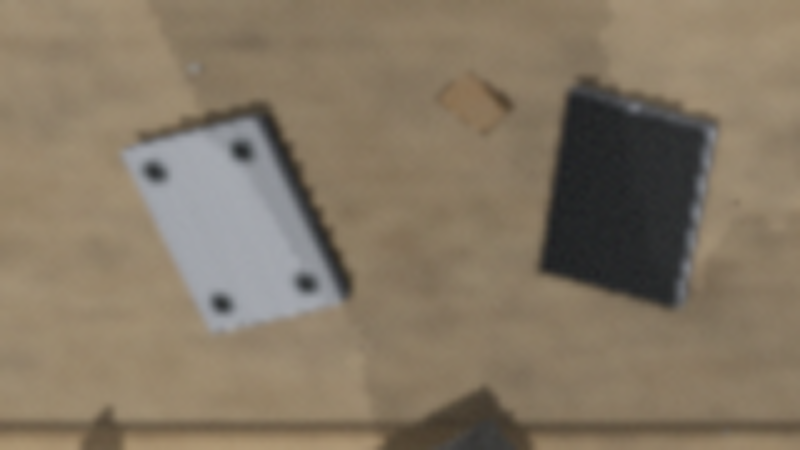

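```bash
python3 - <<'E'
from h import *
import pickle
st,s=pickle.load(open('w2.pkl','rb'));c=cam(s,st)
f=lambda p,k,o:((p[0]+.5)/k-.5+o[0],(p[1]+.5)/k-.5+o[1])
t=cam(manip.snapshot('top'))
H=[f(p,3.2,(220,215)) for p in[(181,331),(373,324),(366,376),(189,382)]]
W=[atz(c,p,z) for p,z in zip(H,(.198,.198,.172,.172))];W=np.array(W);print(W.round(4))
# guesses in top
T=[f(p,4,(130,140)) for p in[(62,217),(158,213),(163,162),(68,167)]]
# wrist left(-y) = top right
order=[1,0,3,2]
for i in range(4): print('tri',tri([(c,H[i]),(t,T[order[i]])]).round(4))
a=(W[0]+W[1])/2;b=(W[2]+W[3])/2;print('edge',b.round(4),'widths',np.linalg.norm(W[0]-W[1]),np.linalg.norm(W[2]-W[3]),'run',np.linalg.norm((b-a)[:2]),'yaw',np.arctan2(*(b-a)[1::-1]),[np.arctan2(*(W[i]-W[j])[:2]*[-1,1]) for i,j in((1,0),(2,3))])
P=[f(p,5,(0,180)) for p in[(123,152),(262,112),(348,298),(213,333)]]
for z in(.009,.0):
  X=np.array([atz(c,p,z) for p in P]);print(X.round(4),X.mean(0).round(4),[np.linalg.norm(X[i]-X[i-1]).round(4) for i in range(4)])
  d=X[2]+X[3]-X[0]-X[1];print('yaw',np.arctan2(d[1],d[0]))
E
```

```text
[[0.5725 0.1206 0.198 ]
 [0.5693 0.193  0.198 ]
 [0.6135 0.1968 0.172 ]
 [0.6167 0.1236 0.172 ]]
tri [0.5708 0.1194 0.1992]
tri [0.5671 0.1926 0.2011]
tri [0.6102 0.1962 0.1763]
tri [0.6149 0.1224 0.1733]
edge [0.6151 0.1602 0.172 ] widths 0.0724719617240169 0.07330894771278688 run 0.044343393907306475 yaw 0.07625211987489328 [np.float64(0.04505107899075736), np.float64(0.042870534793603816)]
[[ 0.4975 -0.3084  0.009 ]
 [ 0.4833 -0.2582  0.009 ]
 [ 0.551  -0.2425  0.009 ]
 [ 0.5644 -0.2927  0.009 ]] [ 0.5241 -0.2755  0.009 ] [np.float64(0.0687), np.float64(0.0522), np.float64(0.0695), np.float64(0.0519)]
yaw 0.2288418707431538
[[ 0.5005 -0.3158  0.    ]
 [ 0.486  -0.2648  0.    ]
 [ 0.5549 -0.2489  0.    ]
 [ 0.5686 -0.2999  0.    ]] [ 0.5275 -0.2823  0.    ] [np.float64(0.0699), np.float64(0.0531), np.float64(0.0707), np.float64(0.0528)]
yaw 0.2288418707431536
```

>>> send_rows(
  commands=[
    [-4.2,1.0,2.0,-0.03],
    [-8.4,2.0,4.0,-0.06],
    [-12.6,3.0,6.2,-0.09],
    [-16.8,4.0,8.6,-0.12],
    [-21.0,5.0,11,-0.15],
    [-25.2,6.0,13.4,-0.18],
    [-29.4,7.0,15.8,-0.21],
    [-33.6,8.0,18.2,-0.23],
    [-37.4,8.8,20.2,-0.23],
    [-40.1,9.2,21.2,-0.23],
  ],
  claw=6.4,
)

```text
time: 2.4
tool_pos: [0.4925, -0.2713, 0.1454]
orientation: [-3.139, -0.002, 1.802]
ft_force: [0.8, -0.3, -0.2]
width: 0.0641
```

```bash
python3 snap.py w3;python3 snap.py w4
```

```text
2.4 [ 0.49245208 -0.27125435  0.14535377] [-3.13937467e+00 -1.96185881e-03  1.80203651e+00] [-0.503  0.329 -0.038  1.207 -0.    -0.735] [-0.38   0.298  0.216 -0.088  0.005 -0.378] [ 0.80813703 -0.32681223 -0.22673054] 0.06411569585215873
2.45 [ 0.49272804 -0.27397187  0.14420739] [-3.13856842e+00 -9.98115321e-04  1.80073201e+00] [-5.070e-01  3.320e-01 -3.600e-02  1.206e+00 -1.000e-03 -7.370e-01] [ 0.049 -0.043 -0.03   0.042  0.01   0.076] [ 0.35130101 -1.72283726 -2.1852682 ] 0.0637985863097225
```

View pics/w4.png

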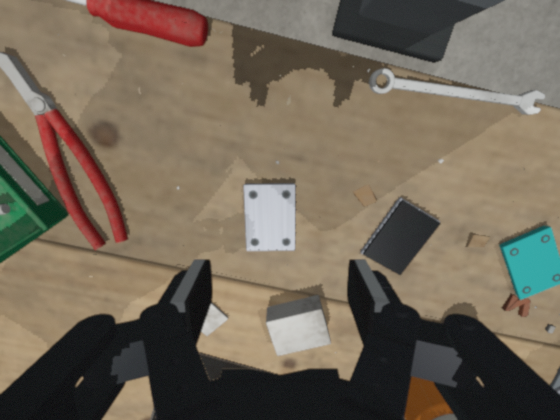

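```bash
python3 - <<'E'
from h import *
import pickle
st,s=pickle.load(open('w4.pkl','rb'));c=cam(s,st)
st2,s2=pickle.load(open('w2.pkl','rb'));c2=cam(s2,st2)
f=lambda p,k,o:((p[0]+.5)/k-.5+o[0],(p[1]+.5)/k-.5+o[1])
g=cv2.cvtColor(s['img'],cv2.COLOR_BGR2GRAY)
m=(g>150).astype('uint8');m[:175]=0;m[260:]=0;m[:,:235]=0;m[:,310:]=0
m=cv2.morphologyEx(m,cv2.MORPH_CLOSE,np.ones((9,9)))
r=cv2.minAreaRect(max(cv2.findContours(m,0,2)[0],key=cv2.contourArea));print(r)
P=[(245,184),(295,183),(296,250),(247,251)]
X=np.array([atz(c,p,.009) for p in P]);print(X.round(4),X.mean(0).round(4),[np.linalg.norm(X[i]-X[i-1]).round(4) for i in range(4)])
d=X[2]+X[3]-X[0]-X[1];print('yaw',np.arctan2(d[1],d[0]), 'rectcentre',atz(c,r[0],.009))
P2=[f(p,5,(0,180)) for p in[(123,152),(262,112),(348,298),(213,333)]]
for a,b in zip(P,P2):print(tri([(c,a),(c2,b)]).round(4))
print('box',atz(c,(282,350),0.0),atz(c,(270,312),0.03))
R=Ro.from_euler('xyz',st['orientation']).as_matrix()
print('delta tool to plate centre',R.T@(np.r_[X.mean(0)[:2],0.0]-st['tool_pos']))
E
```

```text
((268.0089111328125, 217.5661163330078), (70.95613098144531, 60.206939697265625), 82.33319854736328)
[[ 0.4956 -0.3083  0.009 ]
 [ 0.4836 -0.2617  0.009 ]
 [ 0.5517 -0.2436  0.009 ]
 [ 0.5643 -0.2923  0.009 ]] [ 0.5238 -0.2765  0.009 ] [np.float64(0.0705), np.float64(0.0481), np.float64(0.0704), np.float64(0.0503)]
yaw 0.24461024933839864 rectcentre [ 0.5238819  -0.27924224  0.009     ]
[ 0.4965 -0.3082  0.0091]
[ 0.4845 -0.2613  0.0048]
[ 0.5518 -0.2434  0.0079]
[ 0.5641 -0.2923  0.0094]
box [ 0.68372815 -0.22680401  0.        ] [ 0.61547556 -0.25589453  0.03      ]
delta tool to plate centre [-0.00964185  0.03011639  0.14410742]
```

>>> send_rows(
  commands=[
    [-0.3,1.0,2.5,0],
    [-0.6,2.0,5.0,0],
    [-1.0,3.0,8.0,0],
    [-1.0,3.0,10.5,0],
    [-1.0,3.0,12,0],
    [-1.0,3.0,13,0],
    [-1.0,3.0,13.4,0],
    [-1.0,3.0,13.6,0],
    [-1.0,3.0,13.6,0],
    [-1.0,3.0,13.6,0],
  ],
  claw=6.0,
)

```text
time: 3.5
tool_pos: [0.5247, -0.2737, 0.0129]
orientation: [3.141, 0.001, 1.802]
ft_force: [0.1, -0.3, 0.2]
width: 0.06
```

```bash
python3 snap.py w5
```

```text
3.5 [ 0.52469123 -0.27368678  0.01286978] [3.14062900e+00 8.96364965e-04 1.80195518e+00] [-0.481  0.472 -0.176  0.922 -0.    -0.712] [-0.002  0.    -0.    -0.001 -0.    -0.   ] [ 0.11136672 -0.2782978   0.1645451 ] 0.06003235653428359
```

View pics/w5.png

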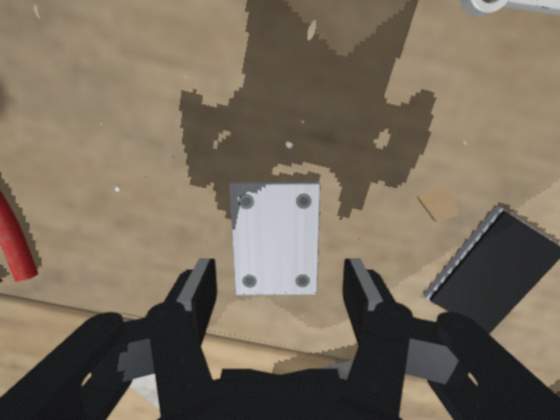

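```bash
python3 - <<'E'
from h import *
import pickle
st,s=pickle.load(open('w5.pkl','rb'));c=cam(s,st)
X=np.array([atz(c,p,.009) for p in [(230,184),(319,183),(317,295),(235,295)]])
R=Ro.from_euler('xyz',st['orientation']).as_matrix()
print(((X-st['tool_pos'])@R).round(4),((X.mean(0)-st['tool_pos'])@R).round(4))
X=np.array([atz(c,p,.009) for p in [(246,201),(303,201),(249,281),(302,280)]])
print(((X-st['tool_pos'])@R).round(4),((X.mean(0)-st['tool_pos'])@R).round(4))
E
```

```text
[[-0.0282 -0.0359  0.0039]
 [ 0.0205 -0.0365  0.0038]
 [ 0.022   0.0338  0.0039]
 [-0.0283  0.0339  0.0039]] [-0.0035 -0.0012  0.0039]
[[-0.0197 -0.0262  0.0039]
 [ 0.012  -0.0262  0.0038]
 [-0.0194  0.0242  0.0039]
 [ 0.0126  0.0235  0.0039]] [-0.0036 -0.0012  0.0039]
```

>>> send_rows(
  commands=[
    [-0.35,-0.1,0,0],
    [-0.35,-0.1,0.4,0],
    [-0.35,-0.1,0.8,0],
    [-0.35,-0.1,1.0,0],
    [-0.35,-0.1,1.1,0],
    [-0.35,-0.1,1.2,0],
    [-0.35,-0.1,1.2,0],
    [-0.35,-0.1,1.2,0],
    [-0.35,-0.1,1.2,0],
    [-0.35,-0.1,1.2,0],
  ],
  claw=5.6,
)

```text
time: 4.55
tool_pos: [0.5241, -0.2772, 0.0001]
orientation: [3.141, 0.0, 1.802]
ft_force: [-0.4, 0.4, -0.0]
width: 0.0559
```

>>> send_rows(
  commands=[
    [0,0,0.05,0],
    [0,0,0.1,0],
    [0,0,0.15,0],
    [0,0,0.2,0],
    [0,0,0.25,0],
    [0,0,0.25,0],
    [0,0,0.25,0],
    [0,0,0.25,0],
    [0,0,0.25,0],
    [0,0,0.25,0],
  ],
)

```text
time: 5.55
tool_pos: [0.5241, -0.2772, -0.0025]
orientation: [-3.142, 0.0, 1.802]
ft_force: [1.1, -0.2, -0.9]
width: 0.0561
```

```bash
python3 snap.py w6
```

```text
5.55 [ 0.5240882  -0.27716888 -0.00245596] [-3.14157877e+00  1.16598225e-04  1.80203019e+00] [-0.486  0.49  -0.191  0.89  -0.    -0.718] [ 0.     0.     0.    -0.001 -0.    -0.   ] [ 1.08750942 -0.22624396 -0.92668457] 0.056125614004868554
```

View pics/w6.png

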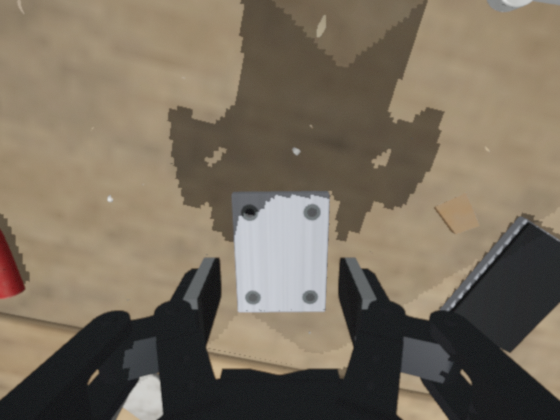

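>>> send_rows(
  commands=[
    [0,0,0,0],
    [0,0,0,0],
    [0,0,0,0],
    [0,0,0,0],
    [0,0,0,0],
    [0,0,-0.5,0],
    [0,0,-1.5,0],
    [0,0,-3,0],
    [0,0,-5,0],
    [0,0,-5,0],
  ],
  claw=4.0,
  grip_force=40,
)

```text
time: 6.6
tool_pos: [0.5258, -0.2781, 0.0508]
orientation: [3.138, 0.003, 1.802]
ft_force: [0.8, 0.3, -0.3]
width: 0.0397
```

```bash
python3 snap.py w7
```

```text
6.6 [ 0.52580878 -0.27808981  0.05081509] [3.1379222  0.00329319 1.80196763] [-0.486  0.44  -0.121  1.006 -0.    -0.718] [ 0.001  0.025 -0.044 -0.051 -0.001 -0.   ] [ 0.75159968  0.29158733 -0.26302135] 0.03967682066343648
```

View pics/w7.png

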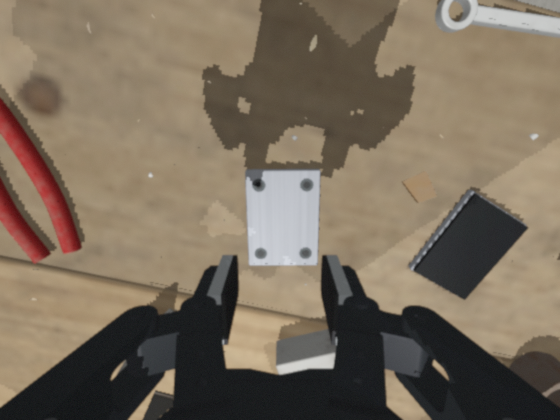

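```bash
python3 - <<'E'
import pickle,cv2,numpy as np
o=[]
for n in('w6','w7'):
    st,s=pickle.load(open(n+'.pkl','rb'))
    i=s['img'][160:380,180:380].copy()
    o.append(cv2.resize(np.clip(i*1.6,0,255).astype('uint8'),None,fx=2,fy=2,interpolation=cv2.INTER_CUBIC))
cv2.imwrite('pics/z67.png',np.hstack(o))
E
```

```text
(no output)
```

View pics/z67.png

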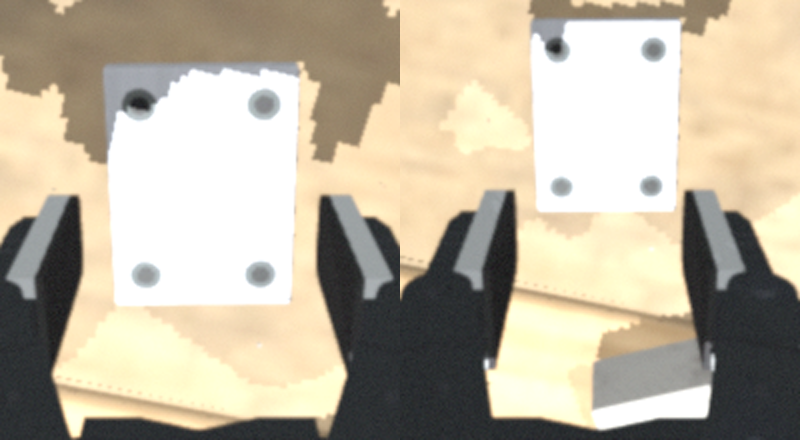

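>>> send_rows(
  commands=[
    [0,0,0,0],
    [0,0,1,0],
    [0,0,2.5,0],
    [0,0,4.0,0],
    [0,0,5.5,0],
    [0,0,6.2,0],
    [0,0,6.5,0],
    [0,0,6.5,0],
    [0,0,6.5,0],
    [0,0,6.5,0],
  ],
  claw=6.2,
)

```text
time: 7.65
tool_pos: [0.5245, -0.2774, -0.0169]
orientation: [3.141, 0.001, 1.802]
ft_force: [0.1, 1.0, -0.2]
width: 0.0618
```

```bash
python3 snap.py w8
```

```text
7.65 [ 0.52447704 -0.27739231 -0.01685358] [3.14084055e+00 7.95738530e-04 1.80196685e+00] [-0.486  0.504 -0.208  0.857 -0.    -0.718] [ 0.002 -0.001 -0.001 -0.002 -0.     0.001] [ 0.11630237  1.01294662 -0.17130152] 0.061802173039428185
```

View pics/w8.png

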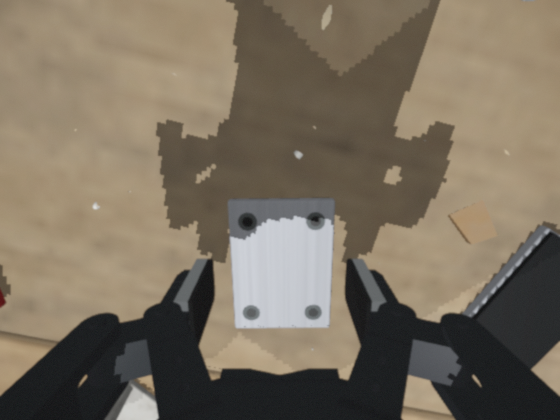

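>>> send_rows(
  commands=[
    [0,0,0.3,0],
    [0,0,0.6,0],
    [0,0,0.9,0],
    [0,0,1.2,0],
    [0,0,1.4,0],
    [0,0,1.5,0],
    [0,0,1.6,0],
    [0,0,1.7,0],
    [0,0,1.7,0],
    [0,0,1.7,0],
  ],
  claw=5.9,
)

```text
time: 8.7
tool_pos: [0.524, -0.2771, -0.0322]
orientation: [3.141, 0.001, 1.802]
ft_force: [-7.8, 4.0, 26.6]
width: 0.0591
```

```bash
python3 snap.py w9; python3 - <<'E'
import pickle,cv2,numpy as np
st,s=pickle.load(open('w9.pkl','rb'))
i=s['img'][160:380,160:400].copy()
cv2.imwrite('pics/z9.png',cv2.resize(np.clip(i*1.3,0,255).astype('uint8'),None,fx=2.5,fy=2.5,interpolation=cv2.INTER_CUBIC))
E
```

```text
8.7 [ 0.5240144  -0.27713079 -0.03219356] [3.14071842e+00 7.73368032e-04 1.80197301e+00] [-0.486  0.52  -0.227  0.822 -0.    -0.718] [ 0.002 -0.002  0.001 -0.001  0.     0.   ] [-7.78127501  3.98481277 26.55911435] 0.05908745717143809
```

View pics/z9.png

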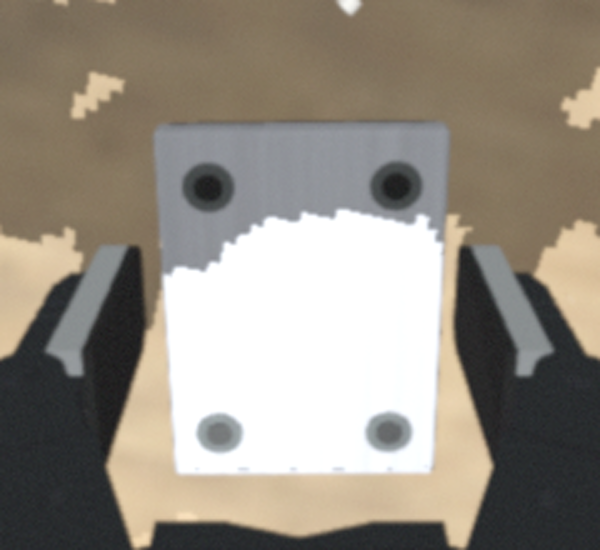

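>>> send_rows(
  commands=[
    [0,0,-0.4,0],
    [0,0,-0.4,0],
    [0,0,-0.4,0],
    [0,0,-0.4,0],
    [0,0,-0.4,0],
    [0,0,-0.4,0],
    [0,0,-0.4,0],
    [0,0,-0.4,0],
    [0,0,-0.4,0],
    [0,0,-0.4,0],
  ],
  claw=4.0,
  grip_force=40,
)

```text
time: 9.75
tool_pos: [0.5245, -0.2774, -0.0299]
orientation: [3.141, 0.001, 1.802]
ft_force: [-1.6, 1.8, 10.4]
width: 0.0484
```

>>> send_rows(
  commands=[
    [0,0,-0.4,0],
    [0,0,-1,0],
    [0,0,-2,0],
    [0,0,-4,0],
    [0,0,-7,0],
    [0,0,-10,0],
    [0,0,-13,0],
    [0,0,-15,0],
    [0,0,-15,0],
    [0,0,-15,0],
  ],
)

```text
time: 10.75
tool_pos: [0.5241, -0.2772, 0.1197]
orientation: [3.141, 0.0, 1.802]
ft_force: [-0.2, -0.3, -0.7]
width: 0.0484
```

```bash
python3 snap.py w10
```

```text
10.75 [ 0.52405948 -0.27718454  0.11968612] [3.14122526e+00 4.99096550e-04 1.80196204e+00] [-0.486  0.391 -0.01   1.169 -0.    -0.718] [ 0.001  0.021 -0.025 -0.008  0.001  0.001] [-0.18961424 -0.29563874 -0.68539132] 0.048421537255972695
```

View pics/w10.png

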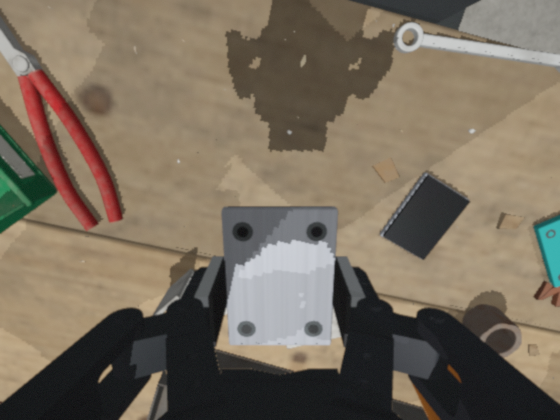

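```bash
python3 - <<'E'
import pickle
from h import *
st,s=pickle.load(open('w10.pkl','rb'))
i=s['img'][195:360,200:360];cv2.imwrite('pics/z10.png',cv2.resize(np.clip(i*1.2,0,255).astype('uint8'),None,fx=3.6,fy=3.6,interpolation=cv2.INTER_CUBIC))
K=np.array([[s['fx'],0,s['cx']],[0,s['fy'],s['cy']],[0,0,1]])
P=np.float32([(222,207.5),(338,207.5),(330.5,346),(229,345)])
O=np.float32([(-.025,-.035,0),(.025,-.035,0),(.025,.035,0),(-.025,.035,0)])
_,rv,tv=cv2.solvePnP(O,P,K,None)
M=s['mount'];R=M[:3,:3]@Ro.from_rotvec(rv.ravel()).as_matrix();t=M[:3,:3]@tv.ravel()+M[:3,3]
print(t,Ro.from_matrix(R).as_euler('xyz'))
E
```

```text
[-9.30295863e-04 -9.74590853e-08 -3.73730102e-02] [-0.03567308  0.01126472 -0.00133838]
```

View pics/z10.png

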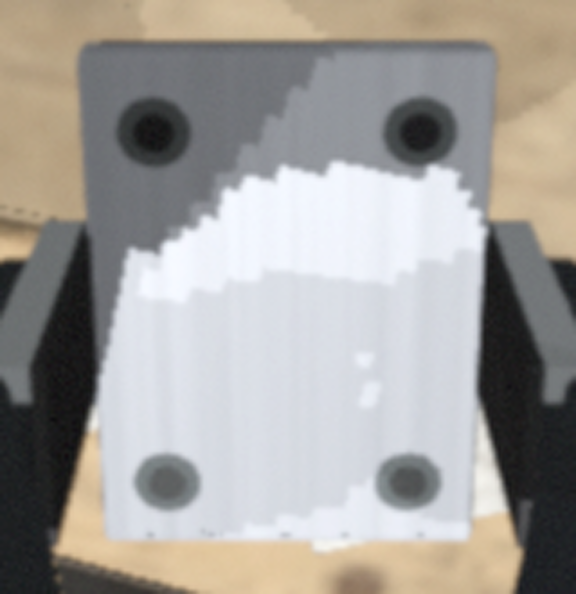

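>>> send_rows(
  commands=[
    [2.5,1.1,-3.5,0.0],
    [6.5,2.9,-6.0,0.02],
    [10.7,4.8,-8.0,0.04],
    [15.1,6.7,-9.5,0.07],
    [19.5,8.7,-11,0.09],
    [24,10.7,-12,0.11],
    [28.5,12.7,-13,0.13],
    [33,14.7,-13,0.15],
    [37.2,16.6,-13,0.17],
    [40.6,18.1,-13,0.184],
  ],
)

```text
time: 11.8
tool_pos: [0.6069, 0.1622, 0.2477]
orientation: [-3.139, 0.0, 1.618]
ft_force: [0.2, -0.5, -1.2]
width: 0.0486
```

```bash
python3 snap.py w11; python3 snap.py w12; python3 - <<'E'
from h import *
s=manip.snapshot('top');cv2.imwrite('pics/c_top.png',cv2.resize(s['img'][120:260,100:300],None,fx=4,fy=4,interpolation=cv2.INTER_CUBIC))
E
```

```text
11.8 [0.60686814 0.16223868 0.24770064] [-3.13914641e+00  3.83089476e-04  1.61844157e+00] [0.261 0.418 0.361 1.516 0.    0.214] [ 0.529  0.285  0.441  0.162 -0.006  0.661] [ 0.19705802 -0.50057618 -1.2346309 ] 0.04858793174312664
11.85 [0.60740937 0.16681241 0.24693868] [-3.13894609e+00 -1.86922536e-03  1.62040497e+00] [0.267 0.421 0.364 1.516 0.002 0.217] [-0.06  -0.022 -0.063 -0.013 -0.011 -0.129] [-0.9613496   2.91538437 -1.68202347] 0.04854815216319279
```

View pics/w12.png

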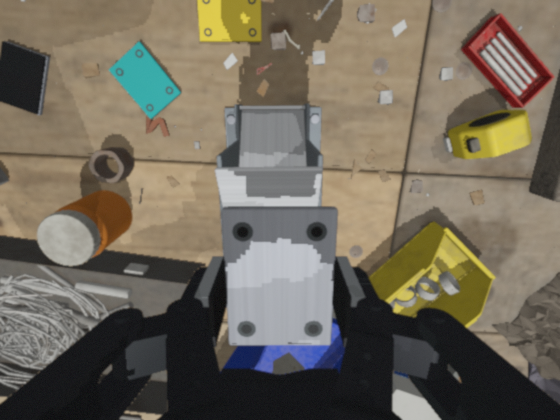

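View pics/c_top.png

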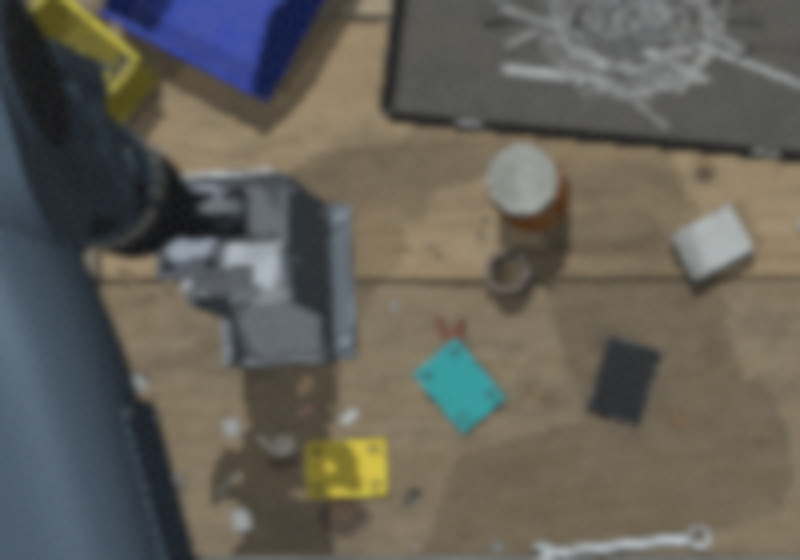

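```bash
python3 snap.py w13; python3 - <<'E'
import pickle
from h import *
st,s=pickle.load(open('w13.pkl','rb'))
i=s['img'][95:245,190:350];cv2.imwrite('pics/z13.png',cv2.resize(i,None,fx=4,fy=4,interpolation=cv2.INTER_CUBIC))
E
```

```text
11.95 [0.60672509 0.16181912 0.24711264] [-3.13822734e+00  7.37135182e-04  1.62152023e+00] [ 0.261  0.418  0.36   1.516 -0.     0.21 ] [-0.049 -0.025 -0.02   0.006 -0.012 -0.024] [-0.67502809  0.0726171  -1.36778047] 0.04855822643588808
```

View pics/z13.png

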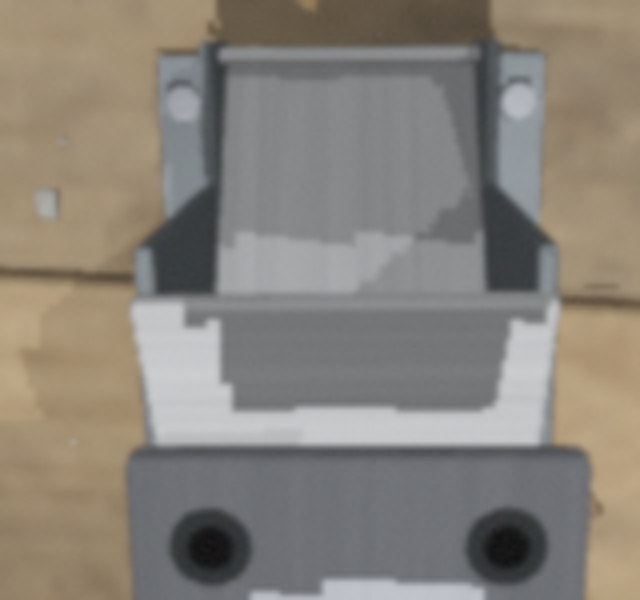

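```bash
python3 - <<'E'
import pickle
from h import *
st,s=pickle.load(open('w13.pkl','rb'));c=cam(s,st)
f=lambda p:((p[0]+.5)/4-.5+190,(p[1]+.5)/4-.5+95)
L=atz(c,f((131,304)),.198);R=atz(c,f((559,300)),.198);print(L,R,np.linalg.norm(L-R),np.arctan2(-(R-L)[0],(R-L)[1]))
m=(L+R)/2
for y in(.045,.01): print('edge',m+np.array([np.cos(y),np.sin(y),0])*.042)
# lip feet bolts direction
A=atz(c,f((183,102)),.004);B=atz(c,f((518,100)),.004);print(A,B,np.arctan2(-(B-A)[0],(B-A)[1]),(A+B)/2)
M=(A+B)/2; print('dir from lip to ramp',np.arctan2(m[1]-M[1],m[0]-M[0]))
E
```

```text
[0.57446615 0.12000743 0.198     ] [0.56996287 0.19287797 0.198     ] 0.07300955039909872 0.061719802581512655
edge [0.61417199 0.15833206 0.198     ]
edge [0.61421241 0.15686269 0.198     ]
[0.54972332 0.10340451 0.004     ] [0.54377004 0.20611092 0.004     ] 0.057899311132132404 [0.54674668 0.15475772 0.004     ]
dir from lip to ramp 0.06606481742702697
```

>>> send_rows(
  commands=[
    [-0.2,0,1,0],
    [-0.35,0,2.5,0],
    [-0.35,0,4,0],
    [-0.35,0,5.2,0],
    [-0.35,0,6.2,0],
    [-0.35,0,6.8,0],
    [-0.35,0,6.9,0],
    [-0.35,0,6.9,0],
    [-0.35,0,6.9,0],
    [-0.35,0,6.9,0],
  ],
)

```text
time: 13.0
tool_pos: [0.6077, 0.1562, 0.181]
orientation: [3.141, -0.0, 1.618]
ft_force: [0.1, 0.1, -1.0]
width: 0.0486
```

```bash
python3 snap.py w14; python3 - <<'E'
from h import *
s=manip.snapshot('side');cv2.imwrite('pics/d_side.png',cv2.resize(s['img'][120:230,250:370],None,fx=5,fy=5,interpolation=cv2.INTER_CUBIC))
E
```

```text
13.0 [0.60767267 0.1561959  0.18104412] [ 3.14071137e+00 -1.12763491e-04  1.61810984e+00] [ 0.252  0.423  0.201  1.347 -0.     0.204] [ 0.     0.002 -0.001  0.001  0.    -0.   ] [ 0.0778284   0.11712338 -0.99126537] 0.04862488167520473
```

View pics/w14.png

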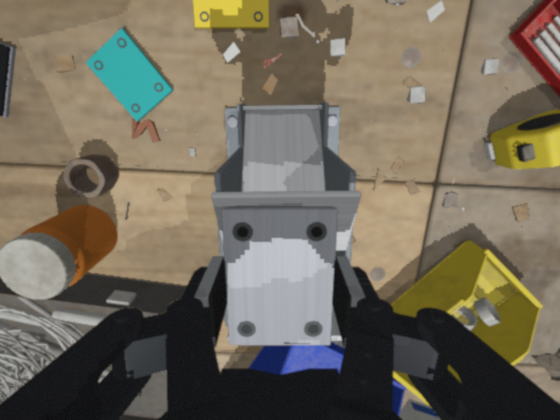

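View pics/d_side.png

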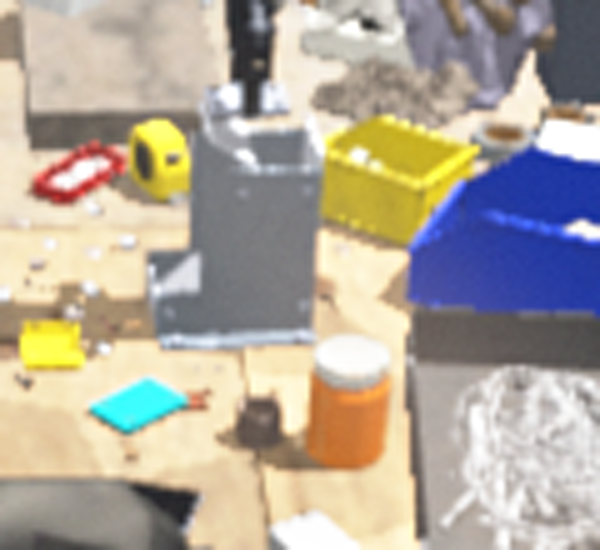

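>>> send_rows(
  commands=[
    [0.1,0,0.2,0],
    [0.25,0,0.4,0],
    [0.25,0,0.6,0],
    [0.25,0,0.6,0],
    [0.25,0,0.6,0],
    [0.25,0,0.6,0],
    [0.25,0,0.6,0],
    [0.25,0,0.6,0],
    [0.25,0,0.6,0],
    [0.25,0,0.6,0],
  ],
)

```text
time: 14.1
tool_pos: [0.6072, 0.1585, 0.1745]
orientation: [-3.142, 0.0, 1.618]
ft_force: [0.3, 0.7, -1.4]
width: 0.0485
```

```bash
python3 snap.py w15
```

```text
14.1 [0.60724583 0.15850404 0.17449581] [-3.14153117e+00  8.71956861e-05  1.61796845e+00] [ 0.255  0.426  0.189  1.333 -0.     0.208] [ 0.002  0.002  0.     0.001  0.001 -0.001] [ 0.25575918  0.68942625 -1.38106048] 0.04848057259770032
```

View pics/w15.png

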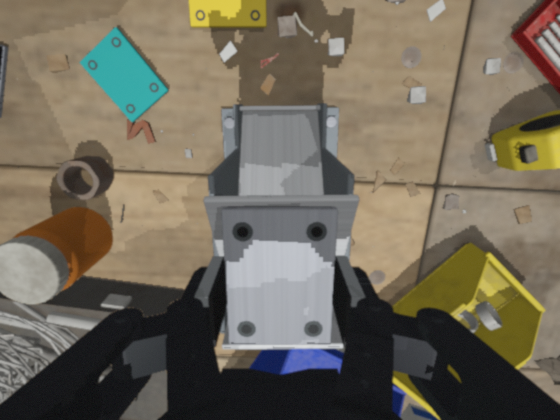

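>>> send_rows(
  commands=[
    [0,0,0,0],
    [0,0,0,0],
    [0,0,0,0],
    [0,0,0,0],
    [0,0,0,0],
    [0,0,0,0],
    [0,0,0,0],
    [0,0,0,0],
    [0,0,0,0],
    [0,0,0,0],
  ],
  claw=8.0,
)

```text
time: 15.15
tool_pos: [0.6072, 0.1585, 0.1745]
orientation: [-3.141, 0.0, 1.618]
ft_force: [-0.6, 0.2, 0.3]
width: 0.08
```

```bash
python3 snap.py w16
```

```text
15.15 [0.6072364  0.15853174 0.17446673] [-3.14148978e+00  4.28534464e-05  1.61798597e+00] [ 0.255  0.426  0.189  1.333 -0.     0.208] [-0.001 -0.002 -0.001  0.001 -0.001  0.001] [-0.63427446  0.23077921  0.34583134] 0.07996027229269338
```

View pics/w16.png

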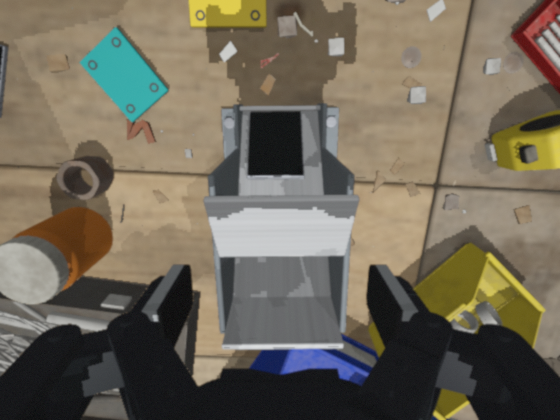

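The plate now lies on the lower ramp at (275,143), black sole up, against the lip. I'll raise the arm clear and check its pose.

>>> send_rows(
  commands=[
    [0,0,-1,0],
    [0,0,-3,0],
    [0,0,-6,0],
    [0,0,-9,0],
    [0,-2,-12,0],
    [0,-4,-14,0],
    [0,-6,-15,0],
    [0,-6,-15,0],
    [0,-6,-15,0],
    [0,-6,-15,0],
  ],
)

```text
time: 16.2
tool_pos: [0.5477, 0.1557, 0.324]
orientation: [-3.141, 0.0, 1.618]
ft_force: [0.2, -0.1, -0.9]
width: 0.0799
```

```bash
python3 snap.py w17; python3 - <<'E'
import pickle
from h import *
st,s=pickle.load(open('w17.pkl','rb'))
cv2.imwrite('pics/z17.png',cv2.resize(s['img'][150:400,190:370],None,fx=2.4,fy=2.4,interpolation=cv2.INTER_CUBIC))
E
```

```text
16.2 [0.54767882 0.15565937 0.3240393 ] [-3.14105538e+00  3.01417040e-04  1.61788106e+00] [ 0.277  0.314  0.396  1.654 -0.     0.23 ] [-0.002  0.013 -0.005  0.001  0.001  0.   ] [ 0.18914457 -0.13242349 -0.86312231] 0.07985725849302103
```

View pics/z17.png

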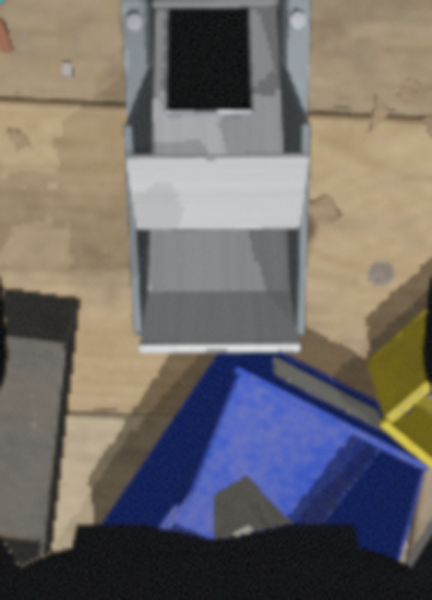

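```bash
python3 - <<'E'
import pickle
from h import *
st,s=pickle.load(open('w17.pkl','rb'));c=cam(s,st)
P=np.float32([((a+.5)/2.4-.5+190,(b+.5)/2.4-.5+150) for a,b in[(170,8),(249,9),(251,109),(167,107)]])
O=np.float32([(-.025,-.035,0),(.025,-.035,0),(.025,.035,0),(-.025,.035,0)])
_,rv,tv=cv2.solvePnP(O,P,c[0],None)
R=c[1].T@Ro.from_rotvec(rv.ravel()).as_matrix();t=c[1].T@(tv.ravel()-c[2])
n=-R[:,2] if R[2,2]<0 else R[:,2]
ctr=t-n*.0045;e=np.array([.614,.1585,.172]);k=e+[-.05*np.cos(.055),-.05*np.sin(.055),-.133]
print('centre',ctr,'normal',n,'tilt deg',np.degrees(np.arccos(n[2])),'catch',k,'dist',np.linalg.norm(ctr-k))
w=O@np.eye(3)
# expected: flat on 42deg ramp, at catch
y=.055;u=np.array([np.cos(y)*np.cos(np.radians(42)),np.sin(y)*np.cos(np.radians(42)),np.sin(np.radians(42))]);v=np.array([np.sin(y),-np.cos(y),0]);nn=np.cross(v,u);nn*=np.sign(nn[2])
print(P.mean(0),proj(c,k+nn*.0045))
s2=manip.snapshot('wrist');print('moved px',np.abs(s2['img'][150:200,250:310].astype(int)-s['img'][150:200,250:310]).mean())
t=cam(manip.snapshot('top'))
E
```

```text
centre [0.5698871  0.15176977 0.01881872] normal [-6.62040234e-01  7.16918417e-04  7.49467954e-01] tilt deg 41.455688564451414 catch [0.56407561 0.15575139 0.039     ] dist 0.021375467733824736
[276.8958  173.97917] [279.7142463  172.28227648]
moved px 2.9565555555555556
```

```bash
python3 - <<'E'
from h import *
st=manip.read_state();print(st['time'],st['joint_vel'].round(3));s=manip.snapshot('top');print(s['img'].shape)
a=cv2.imread('pics/a_top.png');print('soled plate diff',np.abs(a[200:230,245:268].astype(int)-s['img'][200:230,245:268]).mean())
print(manip.close_job())
E
```

```text
16.35 [ 0.001 -0.003  0.     0.001  0.001 -0.   ]
(420, 560, 3)
soled plate diff 4.568115942028985
the job is handed in; nothing more can be done
None
```

The steel-face-up plate turned over and now lies flat on the lower ramp, black sole up, against the stop lip. I dropped it level, with its centre about 7 mm before the ramp edge and 35 mm above it. I handed the job in at 16.4 s; the hand-in reports no verdict.

**What the last checks showed:**
- **Tilt:** the plate is tilted 41.5° with its sole up, close to the 42° of the ramp, so its steel face is about 138° from upright.
- **Position:** in the last wrist picture it is 3 px (about 4 mm) from where a plate at the catch point should appear. A full position estimate from that one view put it 21 mm away, mostly along the line of sight, where a single view is weak. That is still inside the 30 mm limit.
- **Arm:** it is raised clear of the chute, with the gripper open and no contact forces.
- **Other plate:** I never approached it, and a pixel comparison of the top view showed only a small average difference (4.6 grey levels), which I put down to noise and lighting.
- **Stillness:** I compared two wrist pictures by average pixel difference only (3.0 grey levels) and took that as noise. I did not measure the plate's motion directly.

**What failed or disagreed:**
- **First grasp:** it closed above the plate. The fingers end roughly 31–38 mm behind the reported TCP, not at it. I found the bench by touch (27 N on the fingertips) and used camera-measured offsets from then on.
- **Grip width:** it read 48.5 mm on the 50 mm plate.

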